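# Fit the spare bayonet die and hold it home

## Task

On the blue die bed one of the three spring-loaded bayonet holders is empty: take the spare oblong-headed bayonet die out of the wooden rack, put its lugs into the slots of the empty holder and push it straight down against the spring until its head sits flush on the holder. Then, keeping it pushed down, twist it a quarter turn clockwise (seen from above), so that it stands like the dies in the other two holders. Finish while still gripping it and holding it flush and turned (do not let go, the springs would throw it back), and leave the round dies, the hammer and the tin where they are.

Things in the scene. Friction and masses are not known exactly. Their poses are not given: they have to be found in the camera images.
- spare: Spare steel die, upright in a rack pocket, head on the rack's top, x along the rack's x. Origin: centre of foot underside, z up. Shank 20 diameter, z 0-24 mm; two lugs at its foot form a bar 32 (x) x 8 (y), z 0-8; oblong head 44 (x) x 24 (y, the gripping flats), z 24-58; nub 18 diameter, z 58-64. 0.2-0.4 kg. Half turn about z makes no difference.
- holder: EMPTY holder at any station of the bed: dark steel block 60 x 60 x 50 mm high, foot flange 76 x 50 x 6. Origin: centre of underside, 12 mm above bench, z up. Die goes in with its x along the holder's x, either way round; home (head flush on the holder's top, a solid stop) its origin is 26 mm above the holder's. After the quarter turn the die's x lies along the holder's y.
- mouth (a point): Centre of the empty holder's mouth, on its top face 50 mm above its origin, 62 mm above the bench; holder's axes. Mouth: 24 x 24 mm square bore plus a slot along x, 38 long, 12 wide, for the lugs, through an 8 mm thick ledge; below it a 44 x 44 mm cavity where the lugs can turn.
- plunger (a joint): Travel (m) of the spring plunger in the empty holder: 0 up, 0.010 when the die's head is flush. The die's foot meets it 14 mm below the holder's top (head 10 mm above the top). Push needed 3 N at 0, 8 N at 0.010. Below 0.002 the lugs are still in the slot and the die cannot turn.
- turner (a joint): Turn (rad) of the seat on that plunger, clockwise from above positive: 0 at rest, stop at 1.65. Its dogs take the lugs along with play of up to 0.15 rad; a torsion spring turns it back with 0.015 N m at 0, 0.095 N m at a quarter turn.
- filled_a: A holder like the empty one, with a die like the spare already fitted, fixed: head flush on the holder's top and its long side along the holder's y, nub top 102 mm above the bench. Origin: centre of the holder's underside.
- filled_b: The other filled holder, same as filled_a.
- bed: Blue steel plate 120 mm (x) x 300 mm (y), 12 mm thick, fixed on the bench. Origin: centre of its underside. The three holders stand on it at y = -100, 0 and 100 mm, axes parallel to the bed's.
- rack: Wooden block 210 mm (x) x 60 mm (y) x 40 mm high, fixed on the bench. Origin: centre of its underside. Three rectangular pockets 35 x 24 mm, 30 mm deep, at x = -62, 0 and 62 mm; they hold the spare and the two round dies in any order.
- disc_die: Bystander: plain round die, 20 mm shank without lugs, flat disc head 40 mm diameter, 14 mm high, in the rack. Origin: centre of the shank's underside.
- dome_die: Bystander: plain round die, 20 mm shank without lugs, domed head 36 mm diameter, 26 mm high, in the rack. Origin: centre of the shank's underside.
- mallet: Bystander: hammer 280 mm long lying on the bench beyond the bed, along its own x. Origin: on the bench, near its middle.
- tin: Bystander: closed round metal tin, 60 mm diameter, 60 mm high, on the bench to the right of the rack. Origin: centre of its underside.
Mind the look-alikes: they are no part of the job. There is more than one size of the rack; the one meant has the size given above. What is shaped like the spare but green is not meant.

How it is judged:
On the way, in this order (a step that is already met when the one before it is completed fails the run):
1. the spare die is lifted clear of the rack in the fingers (z of spare in the frame of rack above 0.05 m and contact force between the fingers and spare above 2 N), for 0.1 s.
2. the spare is pushed down into the empty holder against its spring, nearly flush and not yet turned (horizontal distance between spare and holder below 0.005 m and value of joint plunger above 0.0065 m and z of spare in the frame of holder below 0.0295 m and angle between the x axis of spare and the x axis of holder, either way round below 0.3 rad and contact force between the fingers and spare above 2 N), for 0.05 s.
At the end, for the whole second after the job is handed in: Spare in the empty holder: centred to 5 mm, upright to 0.1 rad, head flush to 2.5 mm (plunger pressed over 7.5 mm), long side within 0.27 rad of the holder's y, seat turned over 1.1 rad clockwise, pressing on the holder over 1.5 N, gripped by the fingers over 2 N, at rest (under 20 mm/s) (horizontal distance between spare and holder below 0.005 m and z of spare in the frame of holder between 0.023 and 0.0285 m and value of joint plunger above 0.0075 m and angle between the x axis of spare and the y axis of holder, either way round below 0.27 rad and value of joint turner above 1.1 rad and angle between spare's own z axis and vertical below 0.1 rad and contact force between the fingers and spare above 2 N and contact force between spare and holder above 1.5 N and linear speed of spare below 0.02 m/s); the arm keeps its last pose, push and grip.
It fails at once if a bystander (round die, hammer or tin) is moved more than 25 mm (distance of any of disc_die, dome_die, mallet, tin from where it was at the start of the episode above 0.025 m).
It also fails if it takes over 40 s, if anything falls off the work surface, if the arm or the gripper's body presses on something with over 40 N, if the wrist force passes 120 N, or if a joint passes its speed limit or range.

## Robot

A 6-joint arm with a two-finger parallel gripper is mounted at the origin on the work surface. World frame = base frame: x ahead of the robot, y to its left, z up, the work surface at z = 0. Lengths are in m, angles in rad, forces in N, time in s.
With the tool pointing down it reaches from about 0.325 to 0.9 m from the base axis. Payload 3.5 kg.
Tool frame: the origin (TCP) lies on the mounting face of the last link; the fingertips stand 173 mm ahead of it and the grasp point (between the pads) lies 155 mm ahead of it; y points along the fingers, x is the direction in which the jaws open and shut, and the axes are right-handed (so a half turn about y gives the same grasp; the last joint's range is limited). The gripper opens to 85 mm and grips with 20 to 120 N. Pads are 22 mm wide; open, the fingers measure 114 mm over their backs; the gripper's body (76 mm by 85 mm) begins 54 mm behind the grasp point. The pads swing forward as they close: fully open they stand 13 mm farther back than shut.
Start: joints at [1.094, 0.276, -0.026, 1.268, 0, 1.467], TCP at [0.228, 0.582, 0.405] pointing down, gripper open.
Joint ranges: [-3.12, 3.12], [-0.85, 1.88], [-1.08, 1.24], [-1.95, 2.15], [-1.57, 1.53], [-3.14, 3.14]. Speed limits (rad/s): [2.57, 2.57, 3.14, 3.14, 3.14, 3.14].

## Interface

Orientations are given as a unit quaternion [x, y, z, w].
In Python, from station import env gives the robot as it stands. The module is installed in compiled form; this text tells all that it offers.
- The arm moves only by the shell command python3 -m pendant 'ROWS' [FORCE]. ROWS is JSON, a list of rows, each an object of numbers: "tx", "ty", "tz": the shift along the world's x, y, z in cm; "twist": the turn about the world's z in rad; "hand": the closure, from 0 (fully open) to 1 (shut). A call has 1 to 8 rows; each row is the pose to reach, as a shift and turn from the pose measured when the call began; what a row does not reach only later rows make up. A row lasts 1/8 s, in which the tool goes at most 62.5 mm and 10.7 degrees, less where a joint would pass 70% of its speed; a pose out of reach is approached as far as the arm can. A call with a gripper value outside its range is refused whole. The fingers move at their own pace and stop on an object; FORCE is the grip in N (left out, the last holds). Time passes only in rows, so rows that repeat a pose let the fingers close. It gives the time, the measured TCP pose, the force and the opening at its end, in the units of the state.
- env.state(): the state, without advancing time (a new reading comes with each control period).
- env.grab_frame(name): name is "scene" or "top" or "wrist"; returns a dict with "pixels" (384x512x3 uint8, red, green, blue), "K" (3x3 intrinsics, pixels), "camera_from_world" (4x4, takes a point from world to camera coordinates). Camera axes: x right, y up, looking along -z (the intrinsics and any distortion apply to the point x, -y, -z); pixel columns grow to the right and rows downward; lengths in m; the calibration is good to about 2 mm. A picture is of the moment at which its call begins. There is no depth.
- env.finish_job(): hands the job in, once; it reports no verdict.
Trained networks look in the newest picture that a camera, given by its name, has taken for a name from the list of things; names that differ only in an ending like _2 or _b are one class to them, and where a whole thing is asked for, a point or a joint stands for the part that bears it (a point fixed in the world has none). Each returns a list of dicts, best first, with "p" (0 to 1); they miss things now and then, are a little off and sometimes report something else, mostly with a low value. They report only what shows in the picture. A call takes as long as a camera call. They do not tell look-alikes from the thing itself.
- env.spot_in(target, camera): "extent" ([left, top, right, bottom] in pixels, round what is visible of it).
- env.outline_of(target, camera): "pixels" (384x512 bool, what is visible of it) and "extent" ([left, top, right, bottom] in pixels, round what is visible of it).
The state is a dict: "t": time; "joint_pos": joint angles; "joint_velocities": joint speeds; "joint_efforts": joint torques, N m; "position": TCP position; "eef_rot": TCP orientation; "contact_force": force on the tool from outside, world axes, zero at the start; "torque": the same for the moment, N m; "width": finger opening in m.
Only numpy, scipy, OpenCV 4.12 (cv2) and the standard library are available. Lean on these libraries where they do the work, as an engineer would, in place of code of your own. Each camera call takes 0.05 s, during which the arm holds its last target. There are 200 camera calls.

## Working session

There is one attempt and no reset: what is moved stays moved. The work goes in short steps, Python scripts to look and compute and a shell command to move; the robot and the scene stay as the last step left them, time stands still between calls to the robot, and variables do not carry over. Pictures are saved under pics/ and viewed, about 8 in all and at most 12, crops included, and the job is handed in when it is done.

```bash
mkdir -p pics; cat > h.py <<'E'
import numpy as np, cv2
from station import env
def save(name,fn,crop=None,s=1):
    f=env.grab_frame(name); im=f["pixels"][:,:,::-1]
    if crop: a,b,c,d=crop; im=im[b:d,a:c]
    cv2.imwrite("pics/"+fn,cv2.resize(im,None,fx=s,fy=s,interpolation=cv2.INTER_CUBIC)); return f
def ray(f,u,v):
    M=np.array(f["camera_from_world"]);K=np.array(f["K"]);R=M[:3,:3];o=-R.T@M[:3,3]
    d=np.linalg.inv(K)@np.array([u,v,1.]); d=R.T@np.array([d[0],-d[1],-d[2]]); return o,d
def at(f,u,v,z):
    o,d=ray(f,u,v); return o+d*(z-o[2])/d[2]
def proj(f,p):
    M=np.array(f["camera_from_world"]);c=M[:3,:3]@np.array(p)+M[:3,3]
    q=np.array(f["K"])@np.array([c[0],-c[1],-c[2]]); return q[:2]/q[2]
E
python3 - <<'E'
from h import *
for c in("scene","top"):
    f=save(c,c+"1.png",s=1.5)
    print(c,np.round(f["K"],1).tolist(),np.round(f["camera_from_world"],3).tolist())
    for n in("spare","holder","filled_a","bed","rack","disc_die","dome_die","mallet","tin"):
        print(n,[(np.round(d["extent"]).tolist(),round(d["p"],2)) for d in env.spot_in(n,c)][:5])
print(env.state())
E
```

```text
scene [[391.6, 0.0, 252.5], [0.0, 391.6, 190.9], [0.0, 0.0, 1.0]] [[0.54, 0.841, -0.001, -0.219], [-0.654, 0.42, 0.629, 0.337], [0.529, -0.339, 0.778, -1.426], [0.0, 0.0, 0.0, 1.0]]
spare [([206.0, 212.0, 219.0, 237.0], 0.64), ([164.0, 243.0, 187.0, 262.0], 0.61)]
holder [([325.0, 138.0, 351.0, 170.0], 0.58)]
filled_a [([297.0, 146.0, 330.0, 181.0], 0.79)]
bed [([264.0, 155.0, 361.0, 212.0], 0.67)]
rack [([274.0, 78.0, 314.0, 144.0], 0.72), ([184.0, 180.0, 230.0, 253.0], 0.68), ([124.0, 170.0, 148.0, 218.0], 0.66)]
disc_die [([189.0, 191.0, 204.0, 199.0], 0.65)]
dome_die [([271.0, 167.0, 302.0, 198.0], 0.54), ([199.0, 201.0, 211.0, 214.0], 0.47)]
mallet [([302.0, 198.0, 387.0, 266.0], 0.79)]
tin [([124.0, 246.0, 148.0, 279.0], 0.65)]
top [[405.8, 0.0, 259.3], [0.0, 405.8, 191.0], [0.0, 0.0, 1.0]] [[0.018, -1.0, -0.011, -0.072], [0.982, 0.015, 0.189, -0.52], [-0.189, -0.014, 0.982, -1.228], [0.0, 0.0, 0.0, 1.0]]
spare [([309.0, 170.0, 315.0, 184.0], 0.47)]
holder [([155.0, 178.0, 178.0, 205.0], 0.6), ([180.0, 113.0, 264.0, 145.0], 0.28)]
filled_a [([184.0, 173.0, 208.0, 201.0], 0.86),
[... 437 characters left out ...]
77.0, 385.0, 198.0], 0.61)]
{'t': 1.0, 'joint_pos': array([ 1.09363300e+00,  2.76375475e-01, -2.64072961e-02,  1.26798847e+00,
        7.67474671e-06,  1.46743090e+00]), 'joint_velocities': array([ 0.00108546, -0.00099434, -0.00076777, -0.00050655,  0.00066931,
       -0.00065848]), 'joint_efforts': array([-1.16761963e-03, -4.45497143e+01,  2.95576233e+01,  7.99590234e-04,
       -1.00348175e-04, -3.65133161e-06]), 'position': array([0.22820653, 0.58184112, 0.4047251 ]), 'eef_rot': array([-0.58419236, -0.39839273,  0.3983797 ,  0.58420556]), 'contact_force': array([ 0.09216884, -0.30993708, -0.06297768]), 'torque': array([ 0.00730017, -0.02077046, -0.02795542]), 'width': 0.08539024199350924}
```

View pictures.

View pics/scene1.png

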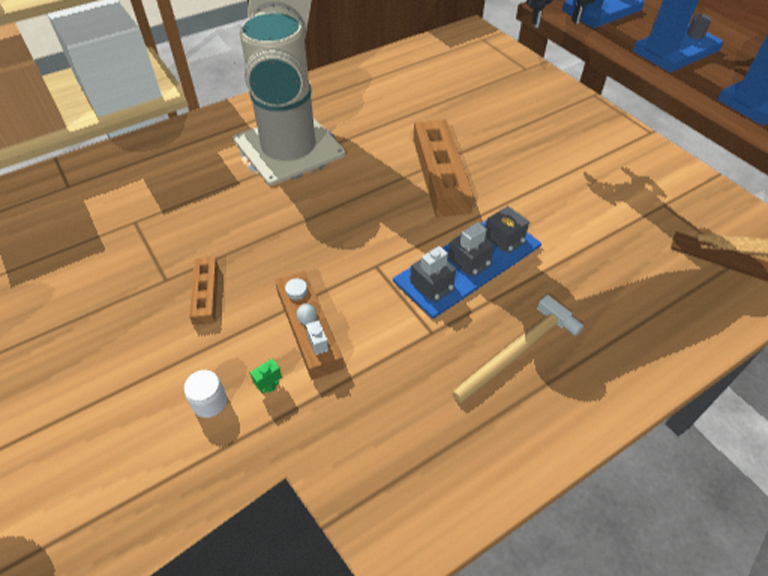

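View pics/top1.png

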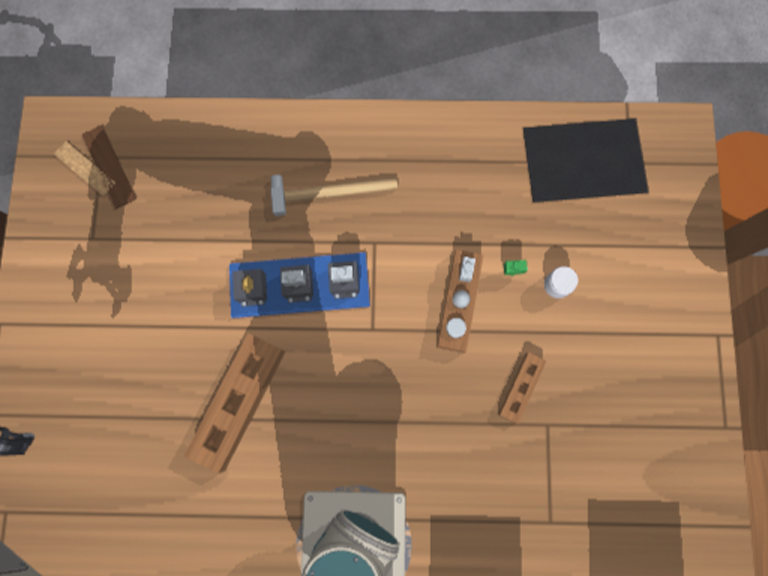

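```bash
cat >> h.py <<'E'
def rect(mask,f,z):
    m=mask.astype(np.uint8); c=max(cv2.findContours(m,0,2)[0],key=cv2.contourArea).reshape(-1,2)
    P=np.array([at(f,u,v,z)[:2] for u,v in c],np.float32)
    (cx,cy),(w,h),a=cv2.minAreaRect(P*1000); 
    if w<h: w,h,a=h,w,a+90
    return [round(float(x),1) for x in(cx,cy,w,h,a)]  # mm, long-axis deg
E
python3 - <<'E'
from h import *
f=save("top","top2.png",(140,100,400,290),3)
for n,z in(("rack",.04),("bed",.012),("spare",.074),("holder",.062),("filled_a",.062),("tin",.06)):
    for d in env.outline_of(n,"top"):
        print(n,np.round(d["extent"]).tolist(),round(d["p"],2),rect(d["pixels"],f,z))
g=save("scene","scene2.png",(150,130,370,270),3.5)
for n,z in(("rack",.04),("bed",.012),("spare",.074),("holder",.062)):
    for d in env.outline_of(n,"scene"):
        print(n,np.round(d["extent"]).tolist(),round(d["p"],2),rect(d["pixels"],g,z))
from scipy.spatial.transform import Rotation as R
print(R.from_quat(env.state()["eef_rot"]).as_matrix().round(3))
E
```

```text
rack [124.0, 223.0, 188.0, 313.0] 0.84 [278.0, 247.8, 274.2, 89.0, 155.6]
rack [291.0, 166.0, 323.0, 239.0] 0.8 [498.6, -213.3, 214.9, 63.1, 169.8]
rack [334.0, 235.0, 363.0, 281.0] 0.64 [320.5, -337.9, 137.9, 43.5, 154.7]
bed [154.0, 170.0, 246.0, 210.0] 0.58 [531.6, 132.5, 298.6, 121.0, 95.7]
holder [155.0, 177.0, 179.0, 205.0] 0.68 [514.8, 226.5, 77.1, 72.2, 3.8]
filled_a [217.0, 172.0, 240.0, 200.0] 0.9 [533.6, 31.8, 76.7, 62.5, 2.1]
tin [362.0, 177.0, 387.0, 196.0] 0.92 [534.8, -419.8, 68.7, 53.3, 129.2]
rack [184.0, 180.0, 230.0, 252.0] 0.84 [505.1, -215.9, 236.6, 64.7, 169.5]
rack [125.0, 168.0, 145.0, 214.0] 0.83 [337.1, -345.2, 161.1, 47.1, 155.1]
rack [276.0, 78.0, 313.0, 143.0] 0.59 [286.9, 243.8, 325.6, 93.6, 155.0]
bed [326.0, 136.0, 351.0, 166.0] 0.42 [503.8, 257.7, 108.9, 99.7, 96.2]
spare [208.0, 213.0, 223.0, 236.0] 0.68 [568.0, -229.2, 65.1, 27.0, 165.8]
spare [164.0, 240.0, 186.0, 263.0] 0.66 [590.0, -331.7, 52.5, 47.9, 8.0]
[[ 0.365 -0.    -0.931]
 [ 0.931 -0.     0.365]
 [-0.    -1.     0.   ]]
```

View pics/top2.png

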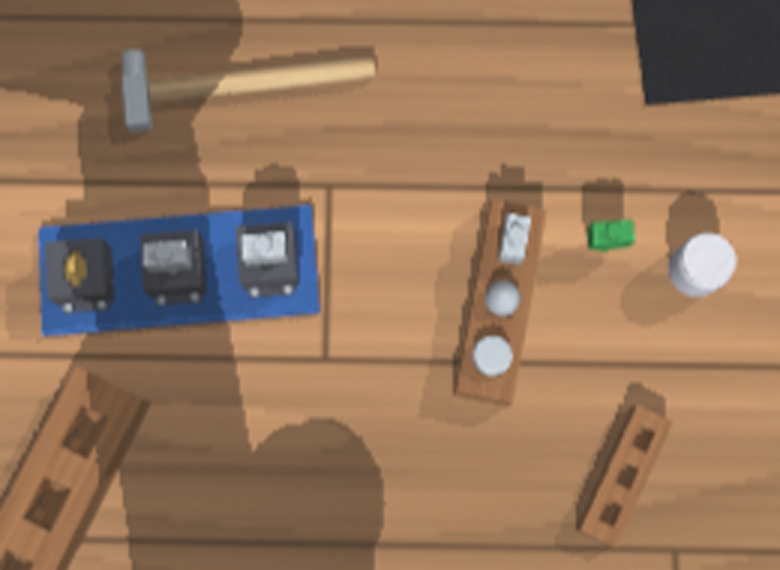

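The racks: left (124–188, 223–313) about 274×89 mm, middle (291–323, 166–239) about 215×63 mm and right (334–363, 235–281) about 138×43 mm. The middle one fits 210×60. The spare is the grey oblong die at its far end (~312, 178). The green one (~343, 178) is a decoy. The empty holder is the leftmost on the bed (~166, 191), with its brass seat showing.

```bash
python3 -m pendant '[{"tx":17,"ty":-41,"twist":0.1,"hand":0},{"tx":17,"ty":-41,"twist":0.1,"hand":0},{"tx":33,"ty":-81,"twist":0.195,"hand":0},{"tx":33,"ty":-81,"twist":0.195,"hand":0},{"tx":33,"ty":-81,"twist":0.195,"hand":0},{"tx":33,"ty":-81,"twist":0.195,"hand":0},{"tx":33,"ty":-81,"twist":0.195,"hand":0},{"tx":33,"ty":-81,"twist":0.195,"hand":0}]' 40
```

```text
invalid input
```

```bash
python3 -m pendant '[{"tx":33,"ty":-81,"tz":0,"twist":0.195,"hand":0},{"tx":33,"ty":-81,"tz":0,"twist":0.195,"hand":0},{"tx":33,"ty":-81,"tz":0,"twist":0.195,"hand":0},{"tx":33,"ty":-81,"tz":0,"twist":0.195,"hand":0},{"tx":33,"ty":-81,"tz":0,"twist":0.195,"hand":0},{"tx":33,"ty":-81,"tz":0,"twist":0.195,"hand":0},{"tx":33,"ty":-81,"tz":0,"twist":0.195,"hand":0},{"tx":33,"ty":-81,"tz":0,"twist":0.195,"hand":0}]' 40
```

```text
t: 2.6
position: [0.4172, 0.1169, 0.4052]
eef_rot: [0.543, 0.454, -0.453, -0.542]
contact_force: [1.1, 0.4, -0.1]
width: 0.0853
```

```bash
python3 -m pendant '[{"tx":14,"ty":-34,"tz":0,"twist":0,"hand":0},{"tx":14,"ty":-34,"tz":0,"twist":0,"hand":0},{"tx":14,"ty":-34,"tz":0,"twist":0,"hand":0},{"tx":14,"ty":-34,"tz":0,"twist":0,"hand":0},{"tx":14,"ty":-34,"tz":0,"twist":0,"hand":0},{"tx":14,"ty":-34,"tz":0,"twist":0,"hand":0},{"tx":14,"ty":-34,"tz":0,"twist":0,"hand":0},{"tx":14,"ty":-34,"tz":0,"twist":0,"hand":0}]' && python3 - <<'E'
from h import *
f=save("wrist","w1.png",s=1.5)
from scipy.spatial.transform import Rotation as R
s=env.state(); M=R.from_quat(s["eef_rot"]).as_matrix(); print(s["position"],np.degrees(np.arctan2(M[1,0],M[0,0])))
for n,z in(("spare",.074),("rack",.04)):
    for d in env.outline_of(n,"wrist"): print(n,np.round(d["extent"]),round(d["p"],2),rect(d["pixels"],f,z))
print(proj(f,(.561,-.225,.074)))
E
```

```text
t: 3.6
position: [0.5569, -0.223, 0.4048]
eef_rot: [-0.542, -0.454, 0.453, 0.543]
contact_force: [0.1, 0.3, -0.4]
width: 0.0855
[ 0.55678377 -0.2222904   0.40498207] 79.79695686790191
spare [150. 179. 199. 213.] 0.93 [562.0, -316.9, 52.4, 28.6, 97.1]
spare [248. 153. 270. 196.] 0.92 [557.1, -223.7, 46.9, 23.5, 169.1]
rack [230.  10. 290. 206.] 0.73 [498.7, -213.4, 207.9, 60.2, 169.6]
rack [ 74.   0. 128.  42.] 0.65 [374.5, -353.3, 51.7, 39.4, 66.5]
[258.7779818  178.26433013]
```

View pics/w1.png

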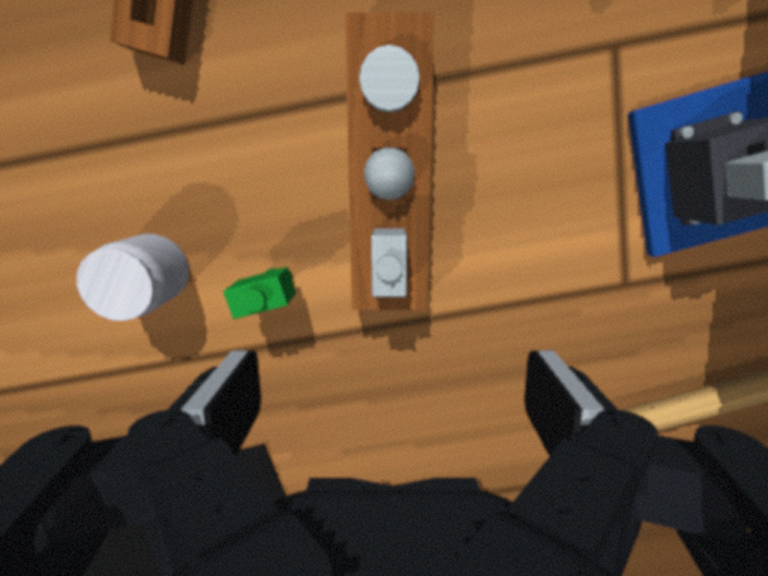

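The wrist picture shows the spare's head at (248–270, 153–196), along the rack, with the dome and disc dies behind it and the green decoy and the tin to the left. Head centre ≈ (0.559, −0.224), and the yaw already fits. I descend and grip.

```bash
python3 -m pendant '[{"tx":0.2,"ty":-0.2,"tz":-6,"twist":-0.005,"hand":0},{"tx":0.2,"ty":-0.2,"tz":-12,"twist":-0.005,"hand":0},{"tx":0.2,"ty":-0.2,"tz":-16,"twist":-0.005,"hand":0},{"tx":0.2,"ty":-0.2,"tz":-18.9,"twist":-0.005,"hand":0},{"tx":0.2,"ty":-0.2,"tz":-18.9,"twist":-0.005,"hand":0},{"tx":0.2,"ty":-0.2,"tz":-18.9,"twist":-0.005,"hand":0}]' 60; python3 -m pendant '[{"tx":0,"ty":0,"tz":0,"twist":0,"hand":1},{"tx":0,"ty":0,"tz":0,"twist":0,"hand":1},{"tx":0,"ty":0,"tz":0,"twist":0,"hand":1},{"tx":0,"ty":0,"tz":0,"twist":0,"hand":1},{"tx":0,"ty":0,"tz":0,"twist":0,"hand":1},{"tx":0,"ty":0,"tz":0,"twist":0,"hand":1},{"tx":0,"ty":0,"tz":0,"twist":0,"hand":1},{"tx":0,"ty":0,"tz":0,"twist":0,"hand":1}]'
```

```text
t: 4.5
position: [0.5594, -0.2233, 0.2178]
eef_rot: [0.544, 0.454, -0.452, -0.542]
contact_force: [-0.3, 0.1, 0.5]
width: 0.0857
t: 5.5
position: [0.5597, -0.2239, 0.2187]
eef_rot: [0.545, 0.453, -0.452, -0.542]
contact_force: [-0.7, -1.7, 4.4]
width: 0.0232
```

```bash
python3 -m pendant '[{"tx":0,"ty":0,"tz":3,"twist":0,"hand":1},{"tx":0,"ty":0,"tz":6,"twist":0,"hand":1},{"tx":0,"ty":0,"tz":12,"twist":0,"hand":1},{"tx":0,"ty":0,"tz":16,"twist":0,"hand":1},{"tx":0,"ty":0,"tz":18,"twist":0,"hand":1},{"tx":0,"ty":0,"tz":18,"twist":0,"hand":1}]'; python3 -m pendant '[{"tx":-4,"ty":45,"tz":0,"twist":0.28,"hand":1},{"tx":-4,"ty":45,"tz":0,"twist":0.28,"hand":1},{"tx":-4,"ty":45,"tz":0,"twist":0.28,"hand":1},{"tx":-4,"ty":45,"tz":0,"twist":0.28,"hand":1},{"tx":-4,"ty":45,"tz":0,"twist":0.28,"hand":1},{"tx":-4,"ty":45,"tz":0,"twist":0.28,"hand":1},{"tx":-4,"ty":45,"tz":0,"twist":0.28,"hand":1},{"tx":-4,"ty":45,"tz":0,"twist":0.28,"hand":1}]'
```

```text
t: 6.25
position: [0.56, -0.2239, 0.3994]
eef_rot: [0.545, 0.454, -0.452, -0.541]
contact_force: [0.1, 0.5, -3.1]
width: 0.0232
t: 7.25
position: [0.5183, 0.2292, 0.3964]
eef_rot: [0.474, 0.525, -0.525, -0.473]
contact_force: [-0.3, 0.1, -4.6]
width: 0.023
```

```bash
python3 - <<'E'
from h import *
f=save("wrist","w2.png",s=1.5)
from scipy.spatial.transform import Rotation as R
s=env.state(); M=R.from_quat(s["eef_rot"]).as_matrix(); print(s["position"],np.degrees(np.arctan2(M[1,0],M[0,0])),s["contact_force"],s["width"])
for n,z in(("holder",.062),("mouth",.062),("bed",.012),("filled_a",.062),("spare",.3)):
    for d in env.outline_of(n,"wrist"): print(n,np.round(d["extent"]),round(d["p"],2),rect(d["pixels"],f,z))
E
```

```text
[0.51854555 0.2290734  0.39656377] 95.89817542496601 [-0.25556121  2.07477675 -3.25909534] 0.023193580967948442
holder [235. 134. 297. 202.] 0.87 [514.4, 233.6, 71.9, 61.5, 4.6]
mouth [236. 134. 295. 201.] 0.67 [515.0, 232.9, 71.2, 60.0, 5.0]
filled_a [137. 134. 207. 206.] 0.69 [526.0, 135.2, 78.3, 73.2, 99.1]
filled_a [ 30. 134. 127. 202.] 0.56 [534.6, 37.4, 101.3, 71.2, 95.9]
spare [233. 197. 293. 307.] 0.97 [487.1, 226.5, 30.4, 13.4, 5.9]
```

View pics/w2.png

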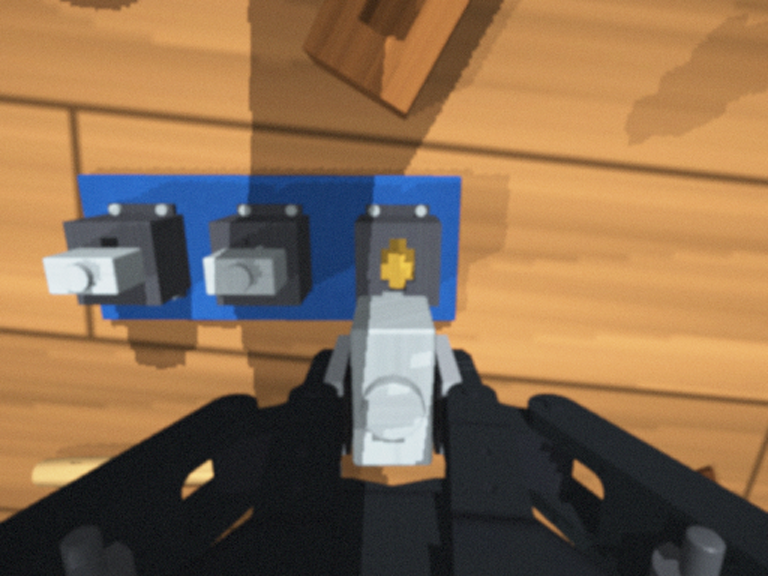

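The wrist picture shows the die held between the pads (head ~(236–290, 197–309)). Behind it is the empty holder with its brass seat at ~(265, 176). I overlay models to refine both.

```bash
cat >> h.py <<'E'
from scipy.spatial.transform import Rotation as R
def box(f,im,c,yaw,lx,ly,z,col,o=(0,0),s=1):
    C,S=np.cos(yaw),np.sin(yaw)
    P=[((np.array(proj(f,(c[0]+C*x-S*y,c[1]+S*x+C*y,z)))-o+.5)*s*8).astype(int) for x,y in((-lx/2,-ly/2),(lx/2,-ly/2),(lx/2,ly/2),(-lx/2,ly/2))]
    cv2.polylines(im,[np.array(P).reshape(-1,1,2)],True,col,1,cv2.LINE_AA,3)
E
python3 - <<'E'
from h import *
f=env.grab_frame("wrist"); s=env.state(); p=s["position"]; M=R.from_quat(s["eef_rot"]).as_matrix()
print("fingers dir",M[:,1].round(4)); yaw=np.arctan2(M[1,0],M[0,0])-np.pi/2
o=(215,120); k=6
im=cv2.resize(f["pixels"][120:215,215:315,::-1],None,fx=k,fy=k,interpolation=cv2.INTER_CUBIC)
hy=np.radians(5.2); hc=(.5195,.232)
box(f,im,hc,hy,.06,.06,.062,(0,255,0),o,k); box(f,im,hc,hy,.038,.012,.062,(0,255,255),o,k)
box(f,im,hc,hy,.024,.024,.062,(0,255,255),o,k); box(f,im,hc,hy,.076,.05,.018,(255,0,255),o,k)
o2=(220,190); k2=4.5
i2=cv2.resize(f["pixels"][190:315,220:305,::-1],None,fx=k2,fy=k2,interpolation=cv2.INTER_CUBIC)
g=p+M[:,1]*.1447; box(f,i2,g[:2],yaw,.044,.024,g[2],(0,255,0),o2,k2)
h=max(im.shape[0],i2.shape[0]); a=np.zeros((h,780,3),np.uint8); a[:im.shape[0],:390]=im[:,100:490]; a[:i2.shape[0],395:395+min(385,i2.shape[1])]=i2[:,:385]
cv2.imwrite("pics/w3.png",a)
E
```

```text
fingers dir [ 0.0054 -0.001  -1.    ]
```

View pics/w3.png

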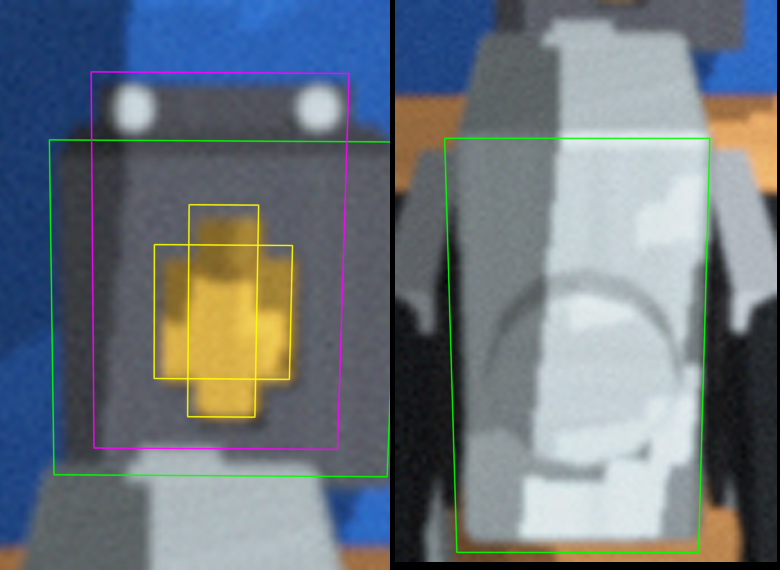

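```bash
python3 - <<'E'
from h import *
from scipy.optimize import minimize
for cam in("wrist","top"):
    f=env.grab_frame(cam); im=f["pixels"].astype(int)
    M=np.array(f["camera_from_world"]); print(cam,"cam pos",(-M[:3,:3].T@M[:3,3]).round(3))
    u,v=proj(f,(.52,.232,.062)).round().astype(int); r=45 if cam=="wrist" else 14
    S=8; P=im[v-r:v+r,u-r:u+r].astype(np.uint8); P=cv2.resize(P,None,fx=S,fy=S,interpolation=cv2.INTER_CUBIC).astype(int)
    m=((P[:,:,0]-P[:,:,2])>45)&(P[:,:,0]>P[:,:,1])
    m=m.astype(np.uint8); n,l,st,ce=cv2.connectedComponentsWithStats(m)
    k=min(range(1,n),key=lambda i:np.hypot(*(ce[i]-r*S))-st[i,4]*.01); m=(l==k).astype(np.uint8)
    print("ext",(st[k,:4]/S).round(2),"off",u-r,v-r)
    def ren(q):
        a=np.ones(m.shape,np.uint8)
        for z in(.062,.054):
            b=np.zeros(m.shape,np.uint8); C,Sn=np.cos(q[2]),np.sin(q[2])
            for lx,ly in((.038,.012),(.024,.024)):
                pts=[((proj(f,(q[0]+C*x-Sn*y,q[1]+Sn*x+C*y,z))-(u-r,v-r)+.5)*S) for x,y in((-lx/2,-ly/2),(lx/2,-ly/2),(lx/2,ly/2),(-lx/2,ly/2))]
                cv2.fillPoly(b,[np.array(pts).round().astype(np.int32)],1)
            a&=b
        return a
    def cost(q):
        q=[.52+q[0]*.001,.232+q[1]*.001,np.radians(5.2+q[2])]; a=ren(q); return 1-(a&m).sum()/(a|m).sum()
    best=min((minimize(cost,(x,y,0),method="Nelder-Mead",options=dict(initial_simplex=np.array([[x,y,0],[x+2,y,0],[x,y+2,0],[x,y,3]]))) for x in(-2,2) for y in(-2,2)),key=lambda b:b.fun)
    print(best.x.round(2)+[520,232,5.2],"IoU",1-best.fun)
E
```

```text
wrist cam pos [0.455 0.219 0.367]
ext [35.25 29.12 23.   33.75] off 223 127
[522.18 233.69   5.15] IoU 0.9617155503548626
top cam pos [ 0.28  -0.081  1.304]
ext [10.75  8.88  7.   11.12] off 151 175
[522.32 233.95   6.48] IoU 0.8631906242525712
```

```bash
python3 -m pendant '[{"tx":0.32,"ty":0.44,"tz":-4,"twist":-0.01,"hand":1},{"tx":0.32,"ty":0.44,"tz":-8,"twist":-0.01,"hand":1},{"tx":0.32,"ty":0.44,"tz":-11,"twist":-0.01,"hand":1},{"tx":0.32,"ty":0.44,"tz":-12.4,"twist":-0.01,"hand":1},{"tx":0.32,"ty":0.44,"tz":-12.4,"twist":-0.01,"hand":1},{"tx":0.32,"ty":0.44,"tz":-12.4,"twist":-0.01,"hand":1},{"tx":0.32,"ty":0.44,"tz":-12.4,"twist":-0.01,"hand":1}]'; python3 - <<'E'
from h import *
f=env.grab_frame("wrist"); s=env.state(); p=s["position"]; M=R.from_quat(s["eef_rot"]).as_matrix()
print(p.round(4),M[:,1].round(4),np.degrees(np.arctan2(M[1,0],M[0,0]))-90,s["contact_force"].round(1))
yaw=np.arctan2(M[1,0],M[0,0])-np.pi/2
def crop(f,o,e,k,foot,c,hy):
    im=cv2.resize(f["pixels"][o[1]:e[1],o[0]:e[0],::-1],None,fx=k,fy=k,interpolation=cv2.INTER_CUBIC)
    box(f,im,c,hy,.06,.06,.062,(0,255,0),o,k); box(f,im,c,hy,.038,.012,.062,(0,255,255),o,k)
    F=p+M[:,1]*.2027+[-.0006,.0004,0]
    box(f,im,F[:2],yaw,.032,.008,F[2],(0,0,255),o,k); box(f,im,F[:2],yaw,.044,.024,F[2]+.024,(255,0,255),o,k)
    box(f,im,F[:2],yaw,.044,.024,F[2]+.058,(255,0,255),o,k)
    return im
c=(.5222,.2338); hy=np.radians(5.3)
a=crop(f,(205,100),(325,310),2.8,0,c,hy)
g=env.grab_frame("scene"); u,v=proj(g,(.522,.234,.08)).astype(int)
b=crop(g,(u-34,v-45),(u+34,v+45),6.5,0,c,hy)
o=np.zeros((590,790,3),np.uint8); o[:a.shape[0],:a.shape[1]]=a; o[:b.shape[0],340:340+b.shape[1]]=b; cv2.imwrite("pics/w4.png",o)
E
```

```text
t: 8.57
position: [0.5243, 0.2295, 0.277]
eef_rot: [0.48, 0.523, -0.519, -0.476]
contact_force: [-0.6, 0.1, -3.5]
width: 0.023
[0.5242 0.2294 0.2768] [ 8.7e-03  1.0e-04 -1.0e+00] 4.952225790046626 [ 0.2  0.  -3.8]
```

View pics/w4.png

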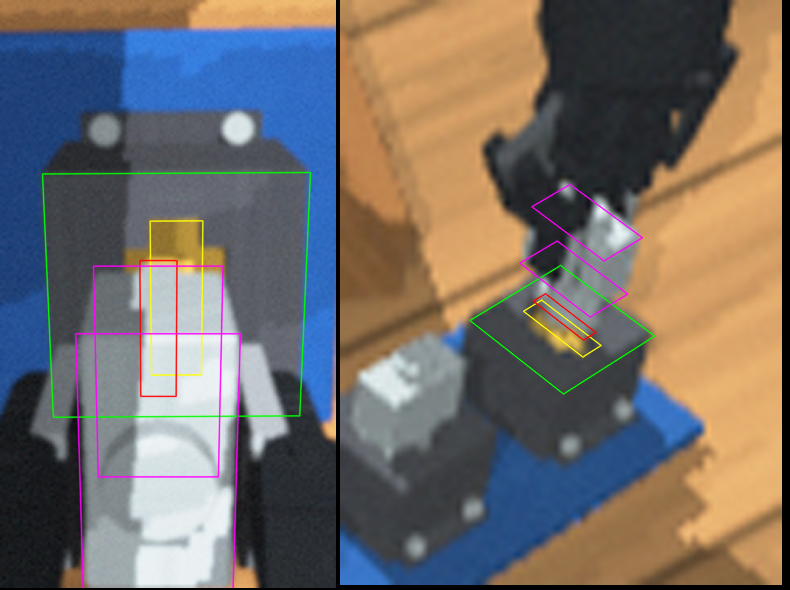

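The overlay shows the foot bar about 4 mm short in +y and 3 mm too far in +x of the mouth. I correct it in place before going down.

```bash
python3 -m pendant '[{"tx":-0.32,"ty":0.4,"tz":0,"twist":0.005,"hand":1},{"tx":-0.32,"ty":0.4,"tz":0,"twist":0.005,"hand":1},{"tx":-0.32,"ty":0.4,"tz":0,"twist":0.005,"hand":1},{"tx":-0.32,"ty":0.4,"tz":0,"twist":0.005,"hand":1}]'; cat >> h.py <<'E'
def foot():
    s=env.state(); p=s["position"]; M=R.from_quat(s["eef_rot"]).as_matrix(); F=p+M[:,1]*.2027+[-.0006,.0004,0]
    print("t",s["t"],"tcp",p.round(4),"foot",F.round(4),"err mm",((F[:2]-[.5222,.2338])*1000).round(1),"tilt",M[:2,1].round(4),"yaw",round(np.degrees(np.arctan2(M[1,0],M[0,0]))-90,2),"F",s["contact_force"].round(1),"T",s["torque"].round(2),s["width"])
E
python3 -c "from h import *;foot()"
```

```text
t: 9.18
position: [0.5208, 0.2334, 0.2764]
eef_rot: [0.479, 0.524, -0.52, -0.474]
contact_force: [-0.0, 0.1, -3.5]
width: 0.0228
t 9.175 tcp [0.5208 0.2334 0.2764] foot [0.5218 0.2338 0.0737] err mm [-0.4  0. ] tilt [ 0.0081 -0.    ] yaw 5.25 F [-0.   0.1 -3.5] T [ 0.01  0.03 -0.01] 0.022801293700607433
```

```bash
python3 -m pendant '[{"tx":0.03,"ty":0,"tz":-0.6,"twist":0,"hand":1},{"tx":0.03,"ty":0,"tz":-1.2,"twist":0,"hand":1},{"tx":0.03,"ty":0,"tz":-1.8,"twist":0,"hand":1},{"tx":0.03,"ty":0,"tz":-1.8,"twist":0,"hand":1},{"tx":0.03,"ty":0,"tz":-1.8,"twist":0,"hand":1}]'; python3 -c "from h import *;foot()"
```

```text
t: 9.8
position: [0.5211, 0.2334, 0.2584]
eef_rot: [0.479, 0.524, -0.52, -0.474]
contact_force: [0.8, -1.5, -3.7]
width: 0.0232
t 9.8 tcp [0.5211 0.2334 0.2584] foot [0.5221 0.2338 0.0557] err mm [-0.1  0. ] tilt [ 0.0081 -0.0001] yaw 5.25 F [ 0.8 -1.5 -3.7] T [-0.04  0.03  0.04] 0.02317857774070782
```

Foot is 6 mm below the top face with no upward force, so the lugs are in the slots. I push down against the spring.

```bash
python3 -m pendant '[{"tx":0,"ty":0,"tz":-0.6,"twist":0,"hand":1},{"tx":0,"ty":0,"tz":-1.2,"twist":0,"hand":1},{"tx":0,"ty":0,"tz":-1.65,"twist":0,"hand":1},{"tx":0,"ty":0,"tz":-1.65,"twist":0,"hand":1},{"tx":0,"ty":0,"tz":-1.65,"twist":0,"hand":1}]'; python3 -c "from h import *;foot()"
```

```text
t: 10.42
position: [0.5216, 0.2336, 0.2426]
eef_rot: [0.479, 0.525, -0.52, -0.474]
contact_force: [0.2, 0.9, 2.9]
width: 0.0231
t 10.425 tcp [0.5216 0.2336 0.2426] foot [0.5229 0.2341 0.0399] err mm [0.7 0.3] tilt [0.0095 0.0004] yaw 5.25 F [0.2 0.9 2.9] T [ 0.04  0.05 -0.01] 0.023067134086206423
```

```bash
python3 -m pendant '[{"tx":0,"ty":0,"tz":-0.2,"twist":0,"hand":1},{"tx":0,"ty":0,"tz":-0.35,"twist":0,"hand":1},{"tx":0,"ty":0,"tz":-0.35,"twist":0,"hand":1},{"tx":0,"ty":0,"tz":-0.35,"twist":0,"hand":1}]'; python3 -c "from h import *;foot()"
```

```text
t: 10.92
position: [0.5217, 0.2336, 0.2408]
eef_rot: [0.479, 0.525, -0.52, -0.474]
contact_force: [-3.4, -1.2, 13.3]
width: 0.0233
t 10.925 tcp [0.5217 0.2336 0.2408] foot [0.5231 0.2341 0.0381] err mm [0.9 0.3] tilt [0.01   0.0004] yaw 5.25 F [-3.4 -1.2 13.3] T [-0.31  0.91  0.  ] 0.023330086274306626
```

Flush: the spring plus about 9 N on the stop. Now I twist clockwise in two parts, keeping the push.

```bash
python3 -m pendant '[{"tx":0,"ty":0,"tz":-0.2,"twist":-0.13,"hand":1},{"tx":0,"ty":0,"tz":-0.2,"twist":-0.26,"hand":1},{"tx":0,"ty":0.03,"tz":-0.2,"twist":-0.39,"hand":1},{"tx":0,"ty":0.04,"tz":-0.2,"twist":-0.52,"hand":1},{"tx":0,"ty":0.05,"tz":-0.2,"twist":-0.65,"hand":1},{"tx":0,"ty":0.07,"tz":-0.2,"twist":-0.78,"hand":1},{"tx":0,"ty":0.07,"tz":-0.2,"twist":-0.78,"hand":1}]'; python3 -c "from h import *;foot()"
```

```text
t: 11.8
position: [0.5218, 0.2334, 0.2409]
eef_rot: [0.644, 0.303, -0.3, -0.635]
contact_force: [-4.3, -5.4, 15.5]
width: 0.0232
t 11.8 tcp [0.5218 0.2334 0.2409] foot [0.523  0.2318 0.0382] err mm [ 0.8 -2. ] tilt [ 0.0085 -0.0101] yaw -39.52 F [-4.3 -5.4 15.5] T [-1.06  1.    0.05] 0.023235896760390617
```

```bash
python3 -m pendant '[{"tx":-0.05,"ty":0.12,"tz":-0.2,"twist":-0.13,"hand":1},{"tx":-0.05,"ty":0.15,"tz":-0.2,"twist":-0.26,"hand":1},{"tx":-0.05,"ty":0.18,"tz":-0.2,"twist":-0.39,"hand":1},{"tx":-0.05,"ty":0.2,"tz":-0.2,"twist":-0.52,"hand":1},{"tx":-0.05,"ty":0.2,"tz":-0.2,"twist":-0.65,"hand":1},{"tx":-0.05,"ty":0.2,"tz":-0.2,"twist":-0.8,"hand":1},{"tx":-0.05,"ty":0.2,"tz":-0.2,"twist":-0.8,"hand":1},{"tx":-0.05,"ty":0.2,"tz":-0.2,"twist":-0.8,"hand":1}]'; python3 -c "from h import *;foot()"
```

```text
t: 12.8
position: [0.5219, 0.2345, 0.241]
eef_rot: [0.713, 0.028, -0.028, -0.7]
contact_force: [-3.2, -6.4, 15.5]
width: 0.023
t 12.8 tcp [0.5219 0.2345 0.241 ] foot [0.5215 0.2314 0.0383] err mm [-0.7 -2.4] tilt [ 0.0009 -0.0171] yaw -85.4 F [-3.2 -6.4 15.5] T [-1.22  0.65 -0.02] 0.022975662132670424
```

```bash
python3 - <<'E'
from h import *
f=env.grab_frame("wrist"); g=env.grab_frame("scene"); u,v=proj(g,(.522,.22,.08)).astype(int)
a=cv2.resize(f["pixels"][90:384,150:370,::-1],None,fx=1.8,fy=1.8); b=cv2.resize(g["pixels"][v-45:v+45,u-32:u+32,::-1],None,fx=6,fy=6,interpolation=cv2.INTER_CUBIC)
o=np.zeros((545,785,3),np.uint8); o[:a.shape[0],:a.shape[1]]=a; o[:b.shape[0],400:400+b.shape[1]]=b; cv2.imwrite("pics/w5.png",o)
h=save("top","top3.png")
for n in("mallet","tin","disc_die","dome_die"): print(n,[(np.round(d["extent"]).tolist(),round(d["p"],2)) for d in env.spot_in(n,"top")][:2])
foot()
E
```

```text
mallet [([182.0, 115.0, 266.0, 145.0], 0.79), ([299.0, 210.0, 310.0, 225.0], 0.73)]
tin [([362.0, 175.0, 386.0, 199.0], 0.78)]
disc_die [([298.0, 210.0, 311.0, 225.0], 0.7)]
dome_die [([303.0, 194.0, 314.0, 206.0], 0.41)]
t 13.15 tcp [0.5218 0.2345 0.241 ] foot [0.5214 0.2314 0.0383] err mm [-0.8 -2.4] tilt [ 0.0008 -0.0171] yaw -85.4 F [-2.2 -5.5 14.5] T [-1.21  0.68 -0.03] 0.02289916610327678
```

View pics/w5.png

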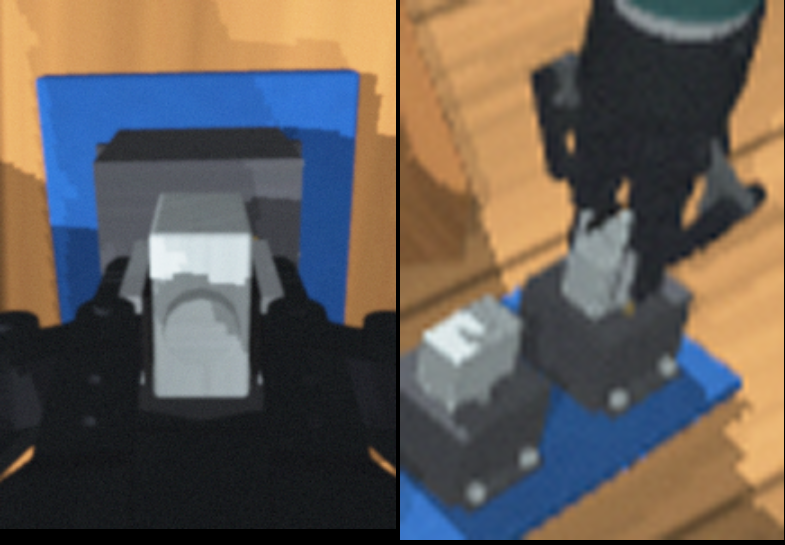

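The wrist view (left) shows the head square in the pads and across the holder. In the scene view (right) it sits down on the holder, long side parallel to its neighbour's. Handing in.

```bash
python3 -c "
from h import *
print(env.finish_job()); foot()"
```

```text
the job is handed in; nothing more can be done
None
the job is handed in; nothing more can be done
```

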